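Roll the long jar up the display rack to its stop

ROBOT

A 7-joint arm with a two-finger parallel gripper is mounted at the origin on the work surface. World frame = base frame: x ahead of the robot, y to its left, z up, the work surface at z = 0. Lengths are in mm, angles in rad, forces in N, time in s.
With the tool pointing down it reaches from about 400 to 900 mm from the base axis. Payload 5.6 kg.
Tool frame: the origin (TCP) lies midway between the tips of the shut fingers; the grasp point (between the pads) lies 19 mm behind it; x points along the fingers, y is the direction in which the jaws open and shut, and the axes are right-handed (so a half turn about x gives the same grasp; the last joint's range is limited). The gripper opens to 92 mm and grips with 3 to 60 N. Pads are 20 mm wide; open, the fingers measure 128 mm over their backs; the gripper's body (75 mm by 189 mm) begins 69 mm behind the grasp point.
Start: joints at [-1.373, 0.468, -0.012, 1.603, 0.006, 1.071, -0.056], TCP at [155.053, 631.243, 214.592] pointing down, gripper open.
Joint ranges: [-2.53, 2.53], [-0.31, 2.02], [-1.57, 1.55], [0.28, 2.44], [-1.29, 4.43], [0.15, 1.84], [-2.92, 2.92]. Speed limits (rad/s): [2.57, 2.57, 3.14, 3.14, 3.14, 3.14, 3.14].

INTERFACE

Orientations are given as a rotation vector (axis times angle).
In Python, from cell import robot, grip, kin, viewer gives the robot as it stands. Calls block until the motion is done:
- robot.movep(position, orientation): joint-space move of the TCP to a pose.
- robot.servo_line(position, feed=150, rotation=None): straight line of the TCP; rotation=None keeps the orientation; feed is the mean speed in mm/s.
- robot.goto_joints(angles): joint-space move.
- grip(opening, newtons=None): opening from 0.0 (shut) to 1.0 (fully open); newtons is the grip in N (None keeps the last); returns when the fingers have stopped.
- robot.hold(seconds).
- kin.ik(position, orientation): joint angles nearest the present ones, or None.
- robot.observe(): the state.
- viewer.read_camera(name): name is "scene" or "side" or "wrist"; returns the picture (480x640x3 uint8, red, green, blue); there is no depth.
- viewer.camera_info(name): a dict with "camera_matrix" (3x3 intrinsics, pixels), "R" (3x3) and "t" (3): a world point X has camera coordinates R X + t. Camera axes: x right, y down, z forward; pixel columns grow to the right and rows downward; lengths in mm; the calibration is good to about 2 mm. A picture is of the moment at which its call begins: read the wrist's pose just before it. camera_info takes no time and is no camera call; for the wrist camera it gives the pose at the moment of the call.
A pose or a line that the arm cannot do raises robot.IKError and nothing moves.
- robot.job_done(): hands the job in, once; it reports no verdict.
Trained networks look in the newest picture that a camera, given by its name, has taken for a name from the list of things; names that differ only in an ending like _2 or _b are one class to them, and where a whole thing is asked for, a point or a joint stands for the part that bears it (a point fixed in the world has none). Each returns a list of dicts, best first, with "confidence" (0 to 1); they miss things now and then, are a little off and sometimes report something else, mostly with a low value. They report only what shows in the picture. A call takes as long as a camera call. They do not tell look-alikes from the thing itself.
- viewer.silhouettes(name, camera): "mask" (480x640 bool, what is visible of it).
- viewer.pinpoint(name, camera): "at" ([x, y, z] in mm, in the coordinates of the camera as it stood for that picture, good to about 4 mm: a listed point, or the origin of a listed thing).
The state is a dict: "t": time; "joints": joint angles; "joint_velocities": joint speeds; "joint_torque": joint torques, N m; "tcp_pos": TCP position; "tcp_rot": TCP orientation; "contact_force": force on the tool from outside, world axes, zero at the start; "wrist_torque": the same for the moment, N m; "grip_width": opening from 0.0 (shut) to 1.0 (fully open).
Only numpy, scipy, OpenCV 4.12 (cv2) and the standard library are available. Lean on these libraries where they do the work, as an engineer would, in place of code of your own. Each camera call takes 0.05 s, during which the arm holds its last target.

TASK

A small two-lane wooden display rack on the market stall holds two jars lying at the foot of its ramp, a long one and a short one. Push the long jar with the fingertips, gently and steadily, up its lane over the brow until it lies at rest in the seat against the stop board at the top, without letting it roll back down and without gripping or lifting it. Leave the short jar and everything standing around the rack where they are, and finish clear of everything.

Things in the scene. Friction and masses are not known exactly. Their poses are not given: they have to be found in the camera images.
- rack: Fixed light-wood display rack, 228 mm wide (y), about 250 mm long. Origin on the table under its middle; x points uphill, y along the lying jars, z up. Two lanes, each 104 mm wide, centred at y +56 and -56 mm, between 8 mm wide rails at y -112, 0, +112 mm that stand 20 mm above the running surface. From the foot a 9 degree (0.157 rad) ramp, 165 mm long, climbs to the brow; beyond it lies the seat.
- ramp_foot (a point): point on the ramp surface at the inner face of the foot lip, midway between the lanes (rack x -125, y 0, z 30 mm); x points up along the ramp surface, y as the rack's, z square to the surface. The lip is 12 mm thick and stands only 12 mm above the ramp, so fingers reach a jar from behind, above it. Before the brow a jar rolls back freely if let go.
- brow (a point): the ridge where ramp and seat meet, midway between the lanes (rack x 38, y 0, z 56 mm), on the surface. Beyond it the seat falls gently, at 0.10 rad, to the stop board, whose face is 61 mm past the brow and 45 mm high above the seat. A jar whose centre has passed the brow rolls the last 30 mm by itself and stays in the seat.
- seat_left (a point): where the centre of a jar is when it lies in the seat of the lane at rack y = +56 mm: rack x 71, z 84 mm.
- seat_right (a point): the same for the lane at rack y = -56 mm.
- long_jar: long jar: amber glass, paper label, brass-coloured lid; a smooth cylinder 62 mm in diameter and 96 mm long, 0.25 to 0.5 kg, lying across either of the two lanes at the ramp's foot against the lip (its centre then at rack x -105, z 64 mm). Origin at its centre, y along its axis; x and z turn as it rolls. Smooth and slippery (friction about 0.4 against fingers and wood), rolls freely.
- short_jar: short jar: the same 62 mm diameter and look but only 60 mm long, lying loose in the other lane at the ramp's foot. Origin at its centre, y along its axis. To be left alone.
- jar_a: upright amber jar, 68 mm in diameter, 95 mm tall, standing loose on the table; origin at the centre of its underside. Bystander. Stands beside the rack, about 180 mm to the side of its middle (rack +y).
- jar_b: upright amber jar, 68 mm in diameter, 95 mm tall, standing loose on the table; origin at the centre of its underside. Bystander. Stands beside the rack, about 180 mm to the side of its middle (rack -y).
- tin: upright round steel tin, 62 mm in diameter, 75 mm tall, standing loose on the table; origin at the centre of its underside. Bystander. Stands beside the rack, about 180 mm to the side (rack +y), nearer its foot.
- carton: small cardboard carton, 55 x 85 x 70 mm high, standing loose on the table; origin at the centre of its underside. Bystander. 
- mug: white ceramic mug, 76 mm in diameter, 85 mm tall, standing loose on the table; origin at the centre of its underside. Bystander. 
- dish: dark wooden disc dish, 90 mm in diameter, 20 mm high, standing loose on the table; origin at the centre of its underside. Bystander. 
There are look-alikes about, which are no part of the job. What is shaped like the long_jar but red or turquoise is not meant.

How it is judged (in metres and radians):
On the way:
1. the fingers push the long jar up the ramp (touching it between one third and two thirds of the way) (x of long_jar in the frame of rack between -0.05 and 0.02 m and contact force between the fingers and long_jar above 0.05 N).
At the end, for the whole second after the job is handed in: The long jar lies at rest (under 0.02 m/s) in the seat at the top of its lane: its centre within 8 mm of the seated place along the rack and 7 mm in height, its axis within 0.15 rad of the rack's y axis; the short jar has moved less than 15 mm and the things standing around less than 20 mm (x of long_jar in the frame of rack between 0.063 and 0.079 m and z of long_jar in the frame of rack between 0.077 and 0.09 m and (y of long_jar in the frame of rack between 0.04 and 0.072 m or y of long_jar in the frame of rack between -0.072 and -0.04 m) and angle between the y axis of long_jar and the y axis of rack, either way round below 0.15 rad and linear speed of long_jar below 0.02 m/s and distance of short_jar from where it was at the start of the episode below 0.015 m and distance of each of jar_a, jar_b, tin, carton, mug, dish from where it was at the start of the episode below 0.02 m); the robot touches nothing.
It fails at once if the long jar is lifted off the rack (z of long_jar in the frame of ramp_foot above 0.046 m or z of long_jar in the frame of rack above 0.105 m).
It fails at once if the long jar runs away, back down or flung (faster than 0.35 m/s) (linear speed of long_jar above 0.35 m/s).
It fails at once if the long jar is gripped or pressed with more than 30 N (contact force between the fingers and long_jar above 30 N).
It fails at once if the short jar in the other lane is moved by more than 15 mm (distance of short_jar from where it was at the start of the episode above 0.015 m).
It fails at once if something standing around the rack is shifted by more than 20 mm or tipped (distance of any of jar_a, jar_b, tin, carton, mug, dish from where it was at the start of the episode above 0.02 m or angle between any of jar_a, jar_b, tin, carton, mug, dish's own z axis and vertical above 0.3 rad).
It also fails if it takes over 40 s, if anything falls off the work surface, if the arm or the gripper's body presses on something with over 40 N, if the wrist force passes 120 N, or if a joint passes its speed limit or range.

## Working session

There is one attempt and no reset: what is moved stays moved. The work goes in short steps, each a Python script; the robot and the scene stay as the last script left them, time stands still between calls to the robot, and variables do not carry over. Pictures are saved under pics/ and viewed, and the job is handed in when it is done.

```bash
ls; mkdir -p pics
python3 - <<'E'
from cell import robot, grip, kin, viewer
import cv2, numpy as np
o=robot.observe();print(o)
for c in ["scene","side","wrist"]:
    i=viewer.camera_info(c)
    im=viewer.read_camera(c); cv2.imwrite(f"pics/{c}0.png",im[:,:,::-1])
    print(c,i)
    for n in ["rack","ramp_foot","brow","seat_left","seat_right","long_jar","short_jar","jar_a","tin","carton","mug","dish"]:
        for r in viewer.pinpoint(n,c):
            w=i["R"].T@(np.array(r["at"])-i["t"]) 
            p=i["camera_matrix"]@np.array(r["at"]);p=p[:2]/p[2]
            print(n,round(r["confidence"],2),w.round(1),p.round())
E
```

```text
pics
{'t': 0.0, 'joints': array([-1.3730186 ,  0.46834434, -0.01158014,  1.60359273,  0.00601787,
        1.0713886 , -0.05632803]), 'joint_velocities': array([ 0.00252278, -0.0012354 ,  0.00157668, -0.00050942, -0.00080761,
        0.00117495, -0.00105115]), 'joint_torque': array([-3.96927317e-04, -5.20572209e+01, -1.26400733e-02, -2.43745691e+01,
       -5.66664222e-02,  1.71881402e-02,  1.67870476e-04]), 'tcp_pos': array([154.94976444, 630.68222106, 213.67443181]), 'tcp_rot': array([ 0.18777031,  1.56256914, -0.19044329]), 'contact_force': array([0.06437062, 0.18043489, 0.19480744]), 'wrist_torque': array([ 0.07200782,  0.01025083, -0.02250307]), 'grip_width': 0.9984937291756651}
scene {'camera_matrix': array([[571.88968585,   0.        , 312.24784756],
       [  0.        , 571.88968585, 238.13493058],
       [  0.        ,   0.        ,   1.        ]]), 'R': array([[-0.56900227,  0.82224631, -0.01214154],
       [ 0.6843724 ,  0.46530296, -0.56136225],
       [-0.45592855, -0.32772573, -0.82748112]]), 't': array([ 282.03704602, -322.23653718, 2011.84787411])}
ramp_foot 0.71 [487
[... 1707 characters left out ...]
2.]
carton 0.64 [ 5.049e+02 -4.820e+02  2.000e-01] [327. 160.]
carton 0.47 [376.9 433.   -5.5] [366. 383.]
mug 0.88 [377.2 436.7  -5.2] [366. 384.]
dish 0.94 [644.3 445.    2.8] [260. 382.]
wrist {'camera_matrix': array([[370.56012521,   0.        , 320.35787536],
       [  0.        , 370.56012521, 242.84092276],
       [  0.        ,   0.        ,   1.        ]]), 'R': array([[ 2.37491433e-01,  9.71389215e-01, -9.01623861e-04],
       [ 9.41431442e-01, -2.29938232e-01,  2.46648027e-01],
       [ 2.39383916e-01, -5.94256105e-02, -9.69104709e-01]]), 't': array([-649.1222644 ,  -28.77188523,  390.0456773 ])}
long_jar 0.54 [374.9 430.7  -1.2] [205. 426.]
mug 0.7 [373.  431.8   2. ] [205. 426.]
```

View images.

Run:
```python
import cv2
a=cv2.imread("pics/scene0.png")[150:390,180:500];cv2.imwrite("pics/sc.png",cv2.resize(a,None,fx=2.5,fy=2.5,interpolation=2))
a=cv2.imread("pics/side0.png")[190:350,210:410];cv2.imwrite("pics/sd.png",cv2.resize(a,None,fx=3.7,fy=3.7,interpolation=2))
```

```text
(no output)
```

View pics/sc.png

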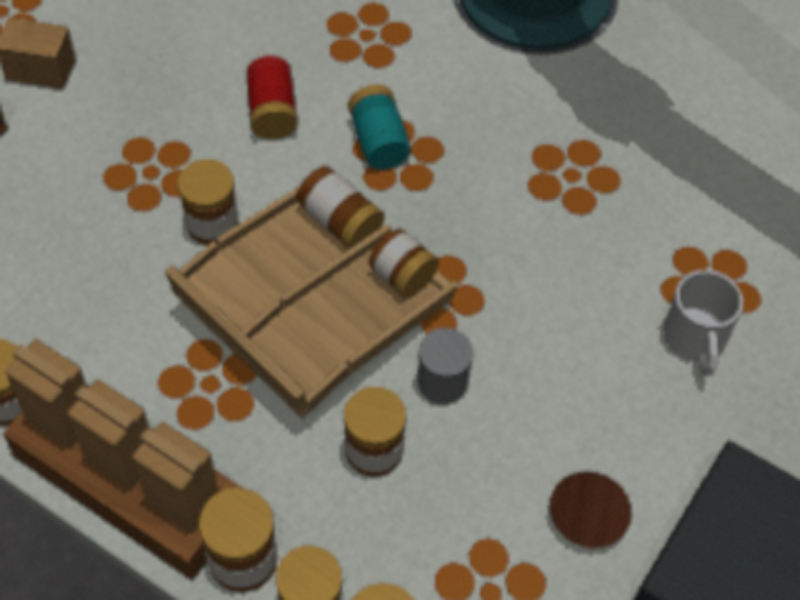

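View pics/sd.png

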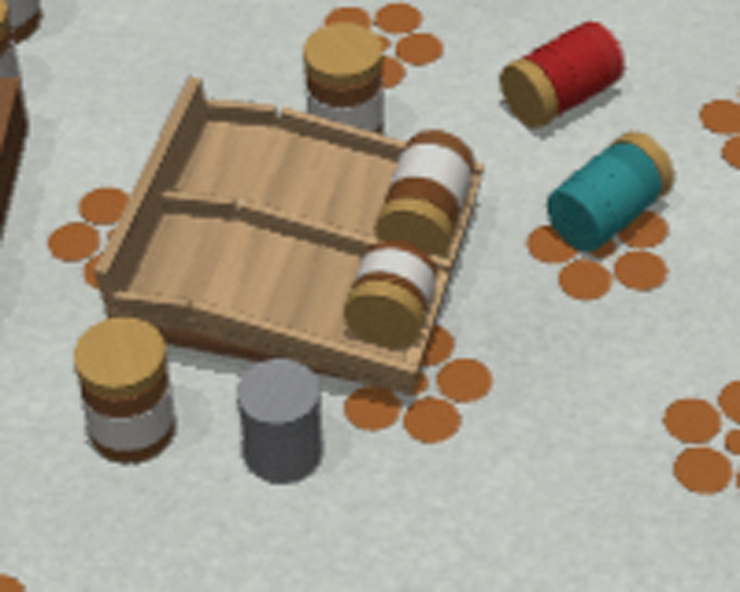

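```bash
cat > h.py <<'E'
from cell import robot, grip, kin, viewer
import cv2, numpy as np, json
from scipy.spatial.transform import Rotation as Rn
M={"ramp_foot":(-125,0),"brow":(38,0),"seat_left":(71,56),"seat_right":(71,-56),"long_jar":(-105,-56),"short_jar":(-105,56),"rack":(0,0)}
def fit(obs):
    A=np.array([M[n] for n,_ in obs],float);B=np.array([w[:2] for _,w in obs])
    a0,b0=A.mean(0),B.mean(0);H=((A-a0)[:,:,None]*(B-b0)[:,None,:]).sum(0)
    th=np.arctan2(H[0,1]-H[1,0],H[0,0]+H[1,1])
    R=np.array([[np.cos(th),-np.sin(th)],[np.sin(th),np.cos(th)]])
    t=b0-R@a0
    return th,t,B-(A@R.T+t)
def toW(th,t,p):
    c,s=np.cos(th),np.sin(th)
    return np.array([c*p[0]-s*p[1]+t[0],s*p[0]+c*p[1]+t[1],p[2]])
def rot(th,flip=1):
    x=np.array([0,0,-1.]);y=flip*np.array([-np.sin(th),np.cos(th),0]);z=np.cross(x,y)
    return Rn.from_matrix(np.c_[x,y,z]).as_rotvec()
E
python3 - <<'E'
from h import *
obs=[("ramp_foot",[487.2,65.9]),("brow",[644.4,28.9]),("seat_left",[687.5,79.1]),("seat_right",[667.7,-27]),("long_jar",[493.4,12.9]),("short_jar",[515.3,119.9]),
("rack",[611.6,35.2]),("ramp_foot",[489.6,61.2]),("brow",[652.4,28.6]),("seat_left",[691.8,75.3]),("seat_right",[666.6,-35.9]),("long_jar",[499.1,4.3]),("short_jar",[518.7,113.6])]
th,t,r=fit(obs);print(th,t,r.round(1))
for f in (1,-1):
  for p in [(-175,-56,250),(-175,-56,120),(-165,-56,54),(15,-56,82)]:
    w=toW(th,t,p); print(f,w.round(),kin.ik(w,rot(th,f)))
print(robot.observe()['t'])
E
```

```text
-0.2171653044366104 [609.84759724  38.09282022] [[-0.6  0.9]
 [-2.6 -1. ]
 [-3.7  1.6]
 [ 0.6  4.9]
 [-1.8  6.9]
 [-4.1  4.5]
 [ 1.8 -2.9]
 [ 1.8 -3.8]
 [ 5.4 -1.3]
 [ 0.6 -2.2]
 [-0.5 -4. ]
 [ 3.9 -1.7]
 [-0.7 -1.8]]
1 [427.  21. 250.] [-0.70531472  0.01737716  0.59555103  2.10579068 -0.01142938  1.02144511
  1.24976507]
1 [427.  21. 120.] [-0.52305113  0.2431132   0.44856064  2.22992627 -0.16308656  0.69836666
  1.39295125]
1 [437.  19.  54.] [-0.40594451  0.3899693   0.33507979  2.24015002 -0.24379517  0.54438969
  1.46892205]
1 [612. -20.  82.] [-0.34447234  0.59139932  0.43345807  1.81655542 -0.33068607  0.80552562
  1.60945137]
-1 [427.  21. 250.] [-0.89075289  0.00925876  0.78715637  2.11373166 -0.00769037  1.02133865
 -1.88756342]
-1 [427.  21. 120.] [-0.846897    0.2974203   0.83775011  2.24639421 -0.33606797  0.72133292
 -1.56294611]
-1 [437.  19.  54.] [-0.87526598  0.53961794  0.93289992  2.26527696 -0.72769396  0.66946208
 -1.19530825]
-1 [612. -20.  82.] [-0.58671023  0.68690473  0.78789205  1.8321564  -0.61872005  0.88680223
 -1.29129797]
1.95
```

Run:
```python
from h import *
th,t=-0.217,np.array([609.8,38.1])
robot.movep(toW(th,t,(-175,-56,250)),rot(th))
grip(0.35)
i=viewer.camera_info("wrist");im=viewer.read_camera("wrist");cv2.imwrite("pics/w1.png",im[:,:,::-1])
o=robot.observe();print(o['t'],o['tcp_pos'],o['grip_width'],o['contact_force']);print(-i["R"].T@i["t"],i["R"][2])
for n in M:
  for r in viewer.pinpoint(n,"wrist"):
    w=i["R"].T@(np.array(r["at"])-i["t"]);p=i["camera_matrix"]@np.array(r["at"]);p=p[:2]/p[2]
    print(n,round(r["confidence"],2),w.round(1),p.round())
```

```text
5.3583 [426.84133677  21.09016376 249.99658692] 0.35320992096665255 [ 0.13740597 -0.7810875   0.38906663]
[359.30208961  35.34546795 419.92206862] [ 0.24068429 -0.05368909 -0.96911741]
ramp_foot 0.61 [487.6  59.6  26.8] [367. 260.]
brow 0.57 [647.2  28.3  56.7] [369. 405.]
seat_right 0.63 [666.2 -32.4  83.7] [320. 446.]
long_jar 0.89 [344.1 -36.4  33.9] [248. 149.]
long_jar 0.83 [ 385.  -174.6   27.7] [135. 216.]
long_jar 0.78 [492.6   6.6  60.3] [321. 285.]
short_jar 0.95 [515.9 113.   62.4] [427. 286.]
rack 0.95 [608.9  30.9   3.3] [360. 350.]
```

View pics/w1.png

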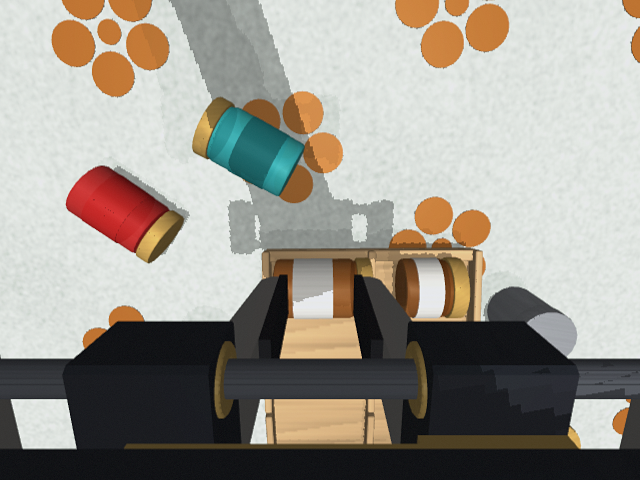

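The amber jar lying in the right lane, at scene (316,233) and wrist (321,290), fits the description: 96 mm long, amber, white label. The look-alikes are turquoise at scene (331,200) and red at (287,189), both off the rack. The amber short jar is at (342,256). The enlarged crops above confirm this. I'll refit the rack, then descend behind the lip.

Run:
```python
from h import *
obs=[("ramp_foot",[487.2,65.9]),("brow",[644.4,28.9]),("seat_left",[687.5,79.1]),("seat_right",[667.7,-27]),("long_jar",[493.4,12.9]),("short_jar",[515.3,119.9]),
("rack",[611.6,35.2]),("ramp_foot",[489.6,61.2]),("brow",[652.4,28.6]),("seat_left",[691.8,75.3]),("seat_right",[666.6,-35.9]),("long_jar",[499.1,4.3]),("short_jar",[518.7,113.6])]
obs+=2*[("ramp_foot",[487.6,59.6]),("brow",[647.2,28.3]),("seat_right",[666.2,-32.4]),("long_jar",[492.6,6.6]),("short_jar",[515.9,113]),("rack",[608.9,30.9])]
th,t,r=fit(obs);print(th,t)
json.dump([th,t.tolist()],open("rack.json","w"))
R=rot(th)
robot.servo_line(toW(th,t,(-175,-56,120)),feed=120,rotation=R)
robot.servo_line(toW(th,t,(-175,-56,54)),feed=60)
robot.servo_line(toW(th,t,(-156,-56,54)),feed=40)
o=robot.observe();print(o['t'],o['tcp_pos'],o['contact_force'])
i=viewer.camera_info("wrist");im=viewer.read_camera("wrist");cv2.imwrite("pics/w2.png",im[:,:,::-1])
im=viewer.read_camera("side");cv2.imwrite("pics/s2.png",cv2.resize(im[190:350,210:410,::-1],None,fx=3.7,fy=3.7))
```

```text
-0.21401176212879364 [609.22012294  36.8643982 ]
8.8167 [444.73240528  15.16593475  53.87763467] [ 0.89022339 -0.26326063 -0.16352314]
```

View pics/w2.png

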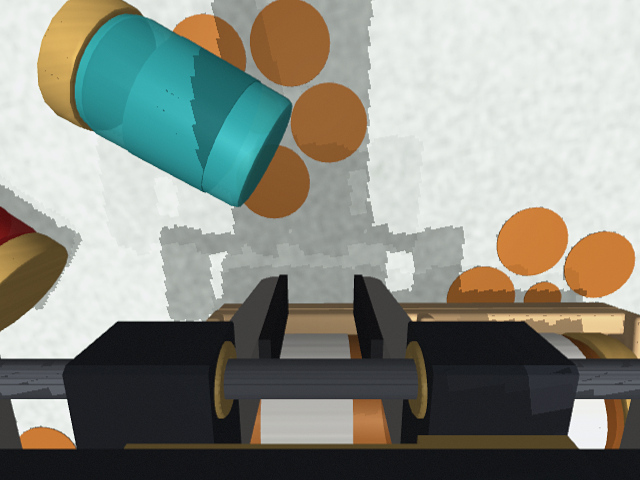

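View pics/s2.png

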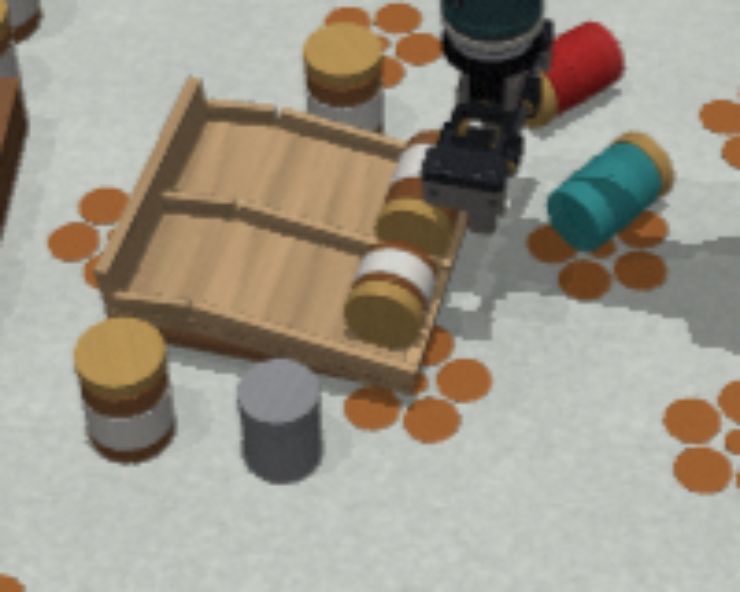

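Fingers are just behind the lip and the jar (wrist fingertips at about (285,280) and (357,280); lip edge at row 305). I'll push slowly to mid-ramp and check.

Run:
```python
from h import *
th,t=json.load(open("rack.json"))
z=lambda x:54+max(0,x+148)*0.158
for x in (-148,-130,-61):
    robot.servo_line(toW(th,t,(x,-56,z(x))),feed=25 if x<-120 else 40)
    o=robot.observe();print(x,o['t'],o['tcp_pos'],o['contact_force'])
i=viewer.camera_info("side")
im=viewer.read_camera("side");cv2.imwrite("pics/s3.png",cv2.resize(im[190:350,210:410,::-1],None,fx=3.7,fy=3.7))
for r in viewer.pinpoint("long_jar","side"):
    w=i["R"].T@(np.array(r["at"])-i["t"]);print(r["confidence"],w)
```

```text
-148 9.3833 [452.80124486  13.54506463  53.97896668] [ 0.41974937 -0.46465055 -0.12280447]
-130 10.2583 [470.75179356   9.62939606  56.88133607] [ 0.60125565 -0.09747881 -0.6291213 ]
-61 12.1583 [537.65733156  -4.8830664   67.730059  ] [-1.78121469  0.66381142  1.3017557 ]
0.86 [346.38983797 -33.68490326  31.22792589]
0.79 [579.77082054 -10.62975461  81.06804121]
0.78 [ 386.77487719 -184.04598381   29.74331715]
```

View pics/s3.png

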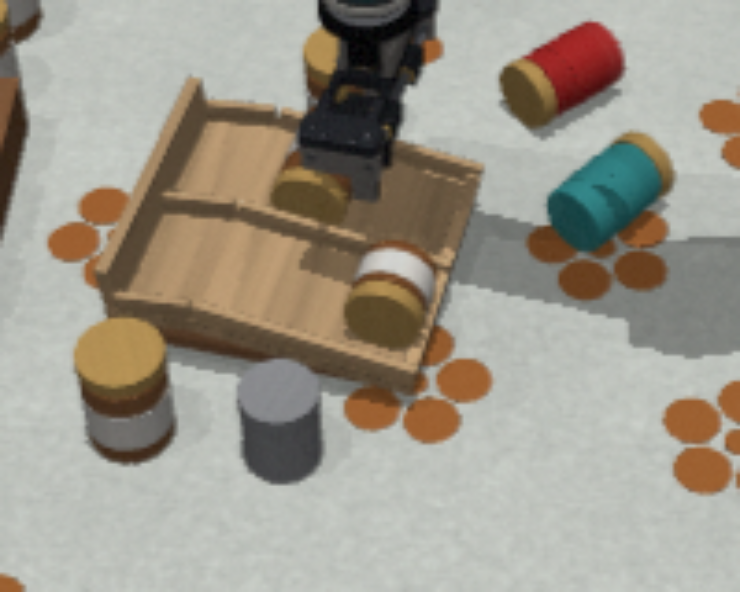

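The jar is at rack x ≈ −19 and square against the fingers, as predicted. Continuing over the brow.

Run:
```python
from h import *
th,t=json.load(open("rack.json"))
z=lambda x:54+max(0,x+148)*0.158
robot.servo_line(toW(th,t,(12,-56,z(12))),feed=35)
o=robot.observe();print(o['t'],o['tcp_pos'],o['contact_force'])
robot.hold(0.8)
i=viewer.camera_info("side")
im=viewer.read_camera("side");cv2.imwrite("pics/s4.png",cv2.resize(im[190:350,210:410,::-1],None,fx=3.7,fy=3.7))
for r in viewer.pinpoint("long_jar","side"):
    w=i["R"].T@(np.array(r["at"])-i["t"]);d=w[:2]-t;c,s=np.cos(th),np.sin(th);print(r["confidence"],w,"rack",c*d[0]+s*d[1],-s*d[0]+c*d[1])
```

```text
14.5167 [608.95578238 -20.34295458  79.27942233] [0.4893713  0.15561958 0.59132336]
0.85 [345.37418848 -33.81326963  32.26810769] rack -242.81609945120152 -125.10136571942101
0.72 [ 386.24001606 -183.65225458   30.44253161] rack -171.05947480217117 -262.8428775847449
0.65 [669.89474231 -30.46225858  87.45008729] rack 73.58939361633713 -52.90453002236304
```

View pics/s4.png

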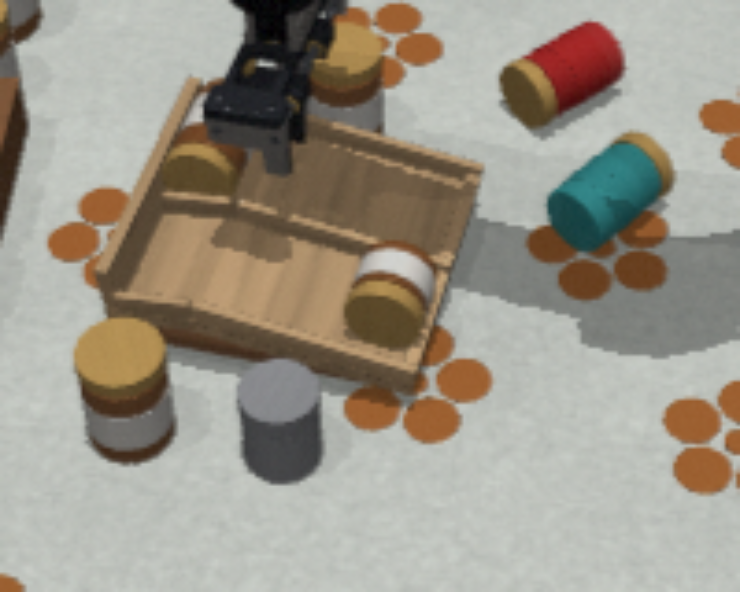

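The jar (lid at about (203,165)) lies against the stop board, with the fingers clear behind it. I'll retreat back and up.

Run:
```python
from h import *
th,t=json.load(open("rack.json"))
robot.servo_line(toW(th,t,(-5,-56,84)),feed=50)
robot.servo_line(toW(th,t,(-40,-56,250)),feed=120)
robot.hold(0.5)
o=robot.observe();print(o['t'],o['tcp_pos'],o['contact_force'])
c,s=np.cos(th),np.sin(th)
for cam in("scene","side"):
  i=viewer.camera_info(cam)
  im=viewer.read_camera(cam);cv2.imwrite(f"pics/{cam}5.png",cv2.resize(im[190:350,210:410,::-1],None,fx=3.7,fy=3.7))
  for n in("long_jar","short_jar","jar_a","tin"):
   for r in viewer.pinpoint(n,cam):
    w=i["R"].T@(np.array(r["at"])-i["t"]);d=w[:2]-t;print(cam,n,round(r["confidence"],2),w.round(1),"rack",c*d[0]+s*d[1],-s*d[0]+c*d[1])
```

```text
17.9833 [558.23107274  -9.42213286 249.95949694] [-0.05399656  0.2517854  -0.28669511]
scene long_jar 0.94 [668.  -25.6  87.1] rack 70.65008849559699 -48.5213693669856
scene long_jar 0.67 [341.3 -29.6  32.9] rack -247.68599630464817 -121.8406657097609
scene long_jar 0.58 [ 382.  -178.3   33.2] rack -176.3417984508602 -258.4690774227992
scene short_jar 0.64 [513.3 119.4  65.7] rack -111.30660932800403 60.3108228930391
scene jar_a 0.88 [ 563.5 -132.2    2.1] rack -8.788449103612152 -174.90345830911534
scene jar_a 0.81 [707.7 206.9   1. ] rack 60.11298168342385 187.11598670775413
scene jar_a 0.65 [490.2  66.5  32.7] rack -122.61971986802466 3.6679311386683047
scene tin 0.88 [590.4 227.8  -0.8] rack -58.918919603923996 182.5839110893572
side long_jar 0.86 [348.  -34.7  28.8] rack -240.06408179743235 -125.43431735003446
side long_jar 0.6 [671.2 -29.8  87.8] rack 74.69031589427878 -52.02084820282
side long_jar 0.56 [ 383.5 -181.3   31.7] rack -174.25825982519515 -261.08078580929606
side short_jar 0.77 [516.9 110.8  62.3] rack -105.87810545924842 52.63651826349582
side jar_a 0.97 [7.151e+02 2.026e+02 7.000e-01] rack 68.21734202742584 184.4676344386832
side tin 0.8 [598.2 222.9   2.6] rack -50.26943212586826 179.44671625831484
side tin 0.42 [611.9  38.8   1.7] rack 2.1761732979918906 2.4528324523678986
```

View pics/side5.png

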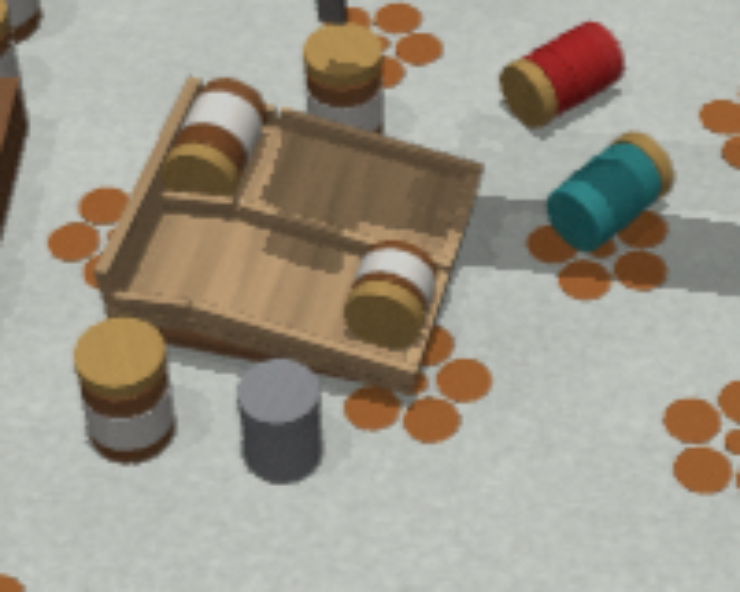

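View pics/scene5.png

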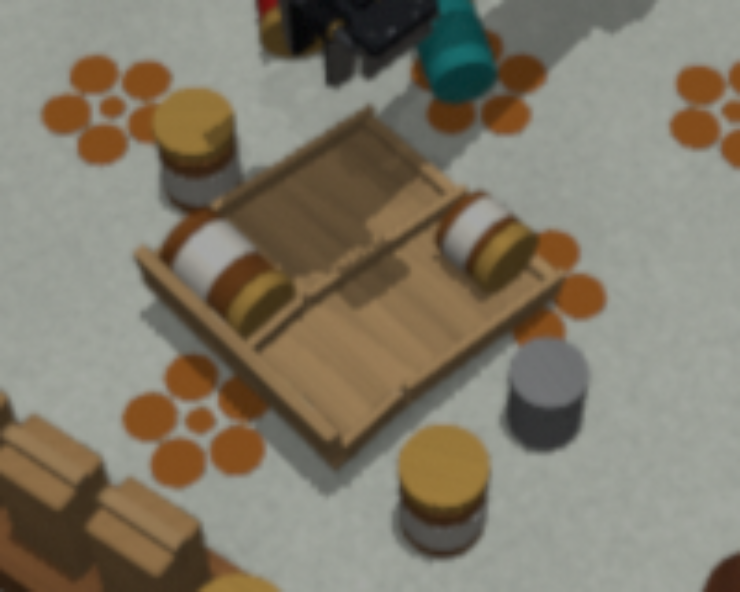

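The jar lies square in the seat against the stop board (side crop (215,135), scene crop (228,270)). The short jar and bystanders haven't moved, and the gripper is clear.

```bash
python3 -c "
from cell import robot
print(robot.job_done(), robot.observe()['t'])"
```

```text
the job is handed in; nothing more can be done
the job is handed in; nothing more can be done
```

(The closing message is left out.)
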